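# Shut the specimen clamp and set its thumbscrew a quarter turn off the seat

### The job

Press the blue hinged cover of the specimen clamp down until its detent holds it shut, then turn the orange thumbscrew on it clockwise (seen from above) until it seats, back it off a quarter turn, and finish while still gripping the thumbscrew there, holding it still. Leave the orange-lidded jar, the amber bottle and the stopwatch standing where they are.

Things in the scene. Friction and masses are not known exactly. Their poses are not given: they have to be found in the camera images.
- fixture: specimen clamp, fixed to the worktop: grey base plate 136x104x14 mm, aluminium walls, blue hinged cover 90 mm wide and 8 mm thick (upper face 63 mm above the worktop when shut). Origin under the centre of the base plate, on the worktop; x points to the hinge side (away from the robot), y left, z up
- cover (a joint): angle of the blue cover, rad: 0 = shut and level, positive = front raised. It stays where it starts (0.6 to 0.8), but springs up to about 0.55 if pushed down and let go short of the detent. Over the last 0.12 rad a spring detent must be overcome (about 5 to 8 N down at the tab); then it snaps to 0 and stays shut
- cover_tab (a point): middle of the top of the black rubber pad (12x36 mm) on the tab at the cover's front edge: the place to press. 113 mm from the hinge axis; it moves on an arc about the hinge. Shut, it is 61 mm in front of the fixture's origin (-x) and 65 mm above the worktop. The wing grip stays at least 30 mm away
- cover_hinge (a point): middle of the cover's hinge axis, which lies along the fixture's y, 52 mm behind the fixture's origin (+x) and 58 mm above the worktop
- thumbscrew (a joint): angle of the thumbscrew in rad: 0 = seated against a hard stop, positive = backed off (anticlockwise seen from above); 1.57 is a quarter turn off. Starts between 0.7 and 1.5, turns with light friction (0.04 N m) and stays where it is left
- wing: orange wing grip of the thumbscrew: bar 44 mm long (x, white dot at +x end), 9 mm thick (y), 28 mm high (z, the screw's axis); origin at the bar's middle. Cover shut: origin 4 mm in front of the fixture's origin (-x), 93 mm above the worktop; below the bar, 19 mm hub, top at 76 mm, on a 24 mm bush. Seated, its x points 45 deg right of the fixture's x; a quarter turn off, 45 deg left
- jar_orange: white jar with orange lid, 56 mm across, 60 mm high, loose bystander left of the clamp; origin at the centre of its underside
- amber_bottle: brown bottle with black cap, 44 mm across, 91 mm high, loose bystander behind the clamp; origin at the centre of its underside
- timer: black round stopwatch, 66 x 60 x 19 mm, lying flat, loose bystander right of the clamp; origin at the centre of its underside

How it is judged:
By the outcome, as a careful person would: the job done as asked, in the order asked, and still so for the second after the job is handed in, while the arm keeps its last pose, push and grip.
It also fails if it takes over 58 s, if anything falls off the work surface, if the arm or the gripper's body presses on something with over 40 N, if the wrist force passes 120 N, or if a joint passes its speed limit or range.

### The arm

A 6-joint arm with a two-finger parallel gripper is mounted at the origin on a cart in front of the work surface, level with it; the furniture and walls round the work are solid. World frame = base frame: x ahead of the robot, y to its left, z up, the work surface at z = 0. Lengths are in m, angles in rad, forces in N, time in s.
With the tool pointing down it reaches from about 0.35 to 0.85 m from the base axis. Payload 8.1 kg.
Tool frame: the origin (TCP) lies on the centre line of the jaws, within the pads' length; the fingertips stand 22 mm ahead of it and the grasp point (between the pads) lies 3 mm ahead of it; z points along the fingers, y is the line along which they close (so a half turn about z gives the same grasp; the last joint's range is limited). The gripper opens to 93 mm and grips with 3 to 60 N. Pads are 15 mm wide; open, the fingers measure 128 mm over their backs; the gripper's body (75 mm by 188 mm) begins 65 mm behind the grasp point.
Start: joints at [-1.211, 0.13, 1.488, -0, 1.523, -0.085], TCP at [0.258, -0.542, 0.241] pointing down, gripper open.
Joint ranges: [-2.96, 2.96], [-0.89, 2.26], [0.02, 2.5], [-1.34, 4.48], [0, 2.73], [-2.66, 2.66]. Speed limits (rad/s): [2.39, 2.39, 2.79, 3.14, 3.14, 3.14].

### API

Orientations are given as a rotation vector (axis times angle).
In Python, from plant import robot, camrig, close_job gives the robot as it stands (robot), with the cameras (camrig) and the job as plain functions.
- The arm moves only by the shell command python3 inch.py 'ROWS' [FORCE]. ROWS is one flat JSON list of numbers that holds 1 to 20 rows one after another, with no inner brackets; each row has 5 numbers: the finger opening in m, then dx, dy, dz in shares of the most that a row can go, 1 being 50 mm, then a turn about the tool's z in a scale on which 1.0 is pi/2 rad; each row shifts and turns the commanded pose from where the row before left it, along the tool's axes as they then stand; what a row does not reach is not made up. A row lasts 1/10 s, in which the tool goes at most 0.05 m and 0.15 rad, less where a joint would pass 70% of its speed; a pose out of reach is approached as far as the arm can. The fingers move at their own pace and stop on an object; FORCE is the grip in N (left out, the last holds). Time passes only in rows, so rows that do not move let the fingers close. It prints the time, the measured TCP pose, the force, the opening and the grip force at its end. A shift or turn number past 1, either way, is cut back to 1. Input that does not fit is refused with a message, and nothing moves.
- robot.read_state(): the state, without advancing time (a new reading comes with each control period).
- camrig.read_camera(name): name is "side" or "top" or "wrist"; returns a dict with "image" (480x640x3 uint8, red, green, blue), "fx", "fy", "cx", "cy" (pixels), "dist" ([k1, k2, p1, p2, k3] as OpenCV has them; the pictures are not rectified), "R" (3x3) and "t" (3): a world point X has camera coordinates R X + t. Camera axes: x right, y down, z forward; pixel columns grow to the right and rows downward; lengths in m; the calibration is good to about 2 mm. A picture is of the moment at which its call begins. There is no depth.
- close_job(): hands the job in; it is judged then, once.
The state is a dict: "t": time; "q": joint angles; "dq": joint speeds; "joint_torque": joint torques, N m; "tool_pos": TCP position; "orientation": TCP orientation; "force": force on the tool from outside, world axes, zero at the start; "wrist_torque": the same for the moment, N m; "opening": finger opening in m; "gripper_force": force on a finger pad.
Only numpy, scipy, OpenCV 4.12 (cv2) and the standard library are available. Lean on these libraries where they do the work, as an engineer would, in place of code of your own. Each camera call takes 0.05 s, during which the arm holds its last target. There are 200 camera calls.

## Working session

There is one attempt and no reset: what is moved stays moved. The work goes in short steps, Python scripts to look and compute and a shell command to move; the robot and the scene stay as the last step left them, time stands still between calls to the robot, and variables do not carry over. Pictures are saved under pics/ and viewed, at most 10 in all, crops included, and the job is handed in when it is done.

```bash
ls; mkdir -p pics; cat > h.py <<'E'
import numpy as np, cv2
from plant import robot, camrig, close_job
def cam(n):
    c=camrig.read_camera(n)
    c["K"]=np.array([[c["fx"],0,c["cx"]],[0,c["fy"],c["cy"]],[0,0,1.]]);c["R"]=np.array(c["R"]);c["t"]=np.array(c["t"]);c["dist"]=np.array(c["dist"],float)
    return c
def save(c,f): cv2.imwrite("pics/"+f,cv2.cvtColor(c["image"],cv2.COLOR_RGB2BGR))
def ray(c,uv):
    p=cv2.undistortPoints(np.array([[uv]],float),c["K"],c["dist"])[0,0]
    d=c["R"].T@np.array([*p,1]); return -c["R"].T@c["t"], d/np.linalg.norm(d)
def onz(c,uv,z):
    o,d=ray(c,uv); return o+d*(z-o[2])/d[2]
def tri(a,ua,b,ub):
    o1,d1=ray(a,ua);o2,d2=ray(b,ub)
    s=np.linalg.lstsq(np.c_[d1,-d2],o2-o1,rcond=None)[0]
    p,q=o1+d1*s[0],o2+d2*s[1]; return (p+q)/2,np.linalg.norm(p-q)
def proj(c,X): return cv2.projectPoints(np.array([X],float),cv2.Rodrigues(c["R"])[0],c["t"],c["K"],c["dist"])[0][0,0]
def mask(c,lo,hi):
    return cv2.inRange(cv2.cvtColor(c["image"],cv2.COLOR_RGB2HSV),np.array(lo),np.array(hi))
def blobs(m,amin=30):
    n,l,s,ce=cv2.connectedComponentsWithStats(m)
    return [(int(s[i,4]),ce[i].round(1).tolist(),s[i,:4].tolist()) for i in range(1,n) if s[i,4]>amin]
E
python3 - <<'E'
from h import *
np.set_printoptions(precision=4,suppress=True)
a=cam("top");b=cam("side");save(a,"top0.png");save(b,"side0.png")
for c in (a,b):
    print("cam",-c["R"].T@c["t"],c["R"][2])
    print("or",blobs(mask(c,(5,150,120),(20,255,255))))
    print("bl",blobs(mask(c,(95,120,40),(125,255,255))))
s=robot.read_state();print(s["t"],s["tool_pos"],s["orientation"],s["force"])
E
```

```text
inch.py
pics
plant.py
cam [ 0.4103 -0.0455  1.2047] [ 0.1262 -0.0072 -0.992 ]
or [(105, [314.0, 180.2], [305, 170, 18, 17]), (229, [294.6, 232.5], [287, 220, 16, 25]), (555, [179.1, 281.5], [166, 269, 27, 26])]
bl [(1528, [294.3, 248.0], [271, 225, 48, 46])]
cam [0.5678 0.7786 0.4743] [ 0.0194 -0.9105 -0.4131]
or [(326, [336.6, 246.6], [325, 234, 23, 26]), (36, [346.4, 257.0], [340, 253, 11, 8]), (68, [276.4, 263.4], [268, 260, 18, 7]), (767, [406.2, 353.9], [388, 341, 37, 29])]
bl [(5136, [44.3, 47.7], [6, 0, 74, 99]), (32, [429.6, 156.4], [426, 154, 8, 5]), (1133, [351.2, 258.4], [326, 233, 54, 52])]
0.1 [ 0.258  -0.5411  0.2397] [-3.0626 -0.6926  0.0004] [ 0.2171 -0.0278  0.1191]
```

View pics/top0.png

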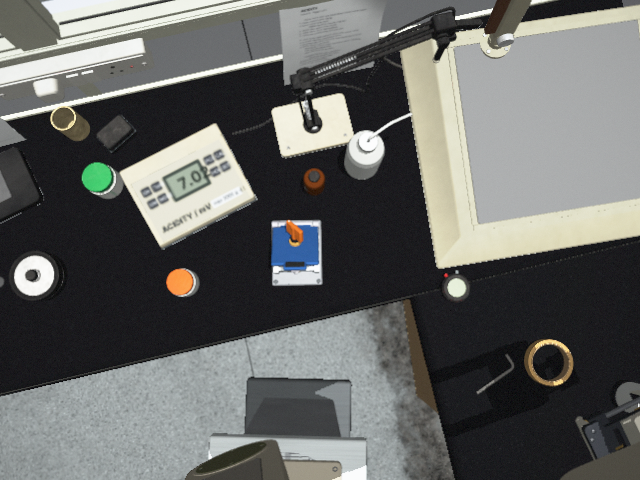

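View pics/side0.png

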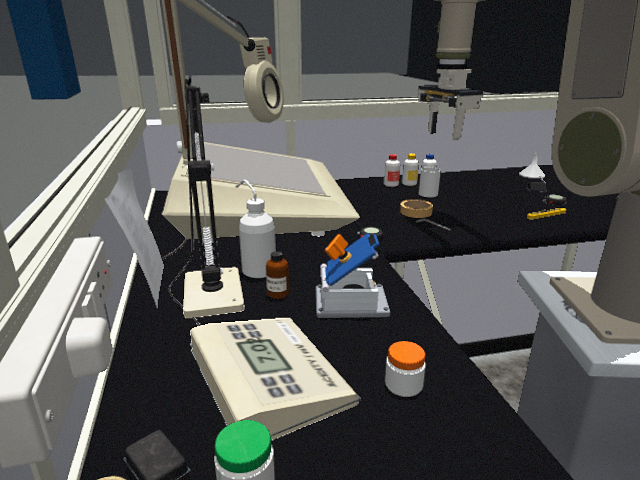

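The top view shows the clamp with its blue cover raised at (297,253), the wing at (295,232), the jar at (180,282), the bottle at (314,180) and the stopwatch at (456,288). The side view shows the clamp at (352,290), with the cover raised towards the robot and the wing at (337,247).

```bash
python3 - <<'E'
from h import *
np.set_printoptions(precision=4,suppress=True)
a=cam("top");b=cam("side")
def big(c,lo,hi,roi):
    m=mask(c,lo,hi);z=np.zeros_like(m);x,y,w,h=roi;z[y:y+h,x:x+w]=m[y:y+h,x:x+w];return z
m=big(a,(0,0,95),(179,60,255),(262,210,70,85)); m|=big(a,(95,120,40),(125,255,255),(262,210,70,85))
cn=max(cv2.findContours(m,0,2)[0],key=cv2.contourArea);r=cv2.minAreaRect(cn);print(r)
P=np.array([onz(a,p,.014) for p in cv2.boxPoints(r)]);print(P, np.linalg.norm(np.diff(P,axis=0),axis=1),P.mean(0))
w,e=tri(a,(294.6,232.5),b,(336.6,246.6));print("wing",w,e)
print("jar",onz(a,(179.1,281.5),.06),"bottle",onz(a,(314,178),.09),"timer",onz(a,(456,288),.019))
for c,n in((a,"t"),(b,"s")):
    im=c["image"]; x,y=(255,205) if n=="t" else (305,215)
    cv2.imwrite(f"pics/crop_{n}.png",cv2.resize(im[y:y+110,x:x+100,::-1],None,fx=5,fy=5,interpolation=2))
i=np.hstack([cv2.imread("pics/crop_t.png"),cv2.imread("pics/crop_s.png")]);cv2.imwrite("pics/crop.png",cv2.resize(i,(800,440)))
E
```

```text
((296.5, 252.5), (65.0, 51.0), 90.0)
[[ 0.5923  0.051   0.014 ]
 [ 0.5955 -0.0554  0.014 ]
 [ 0.4602 -0.0593  0.014 ]
 [ 0.457   0.0456  0.014 ]] [0.1065 0.1355 0.105 ] [ 0.5262 -0.0045  0.014 ]
wing [ 0.5547 -0.0034  0.1211] 0.0028251848954802274
jar [0.4567 0.2239 0.06  ] bottle [ 0.6671 -0.0366  0.09  ] timer [ 0.4619 -0.3349  0.019 ]
```

View pics/crop.png

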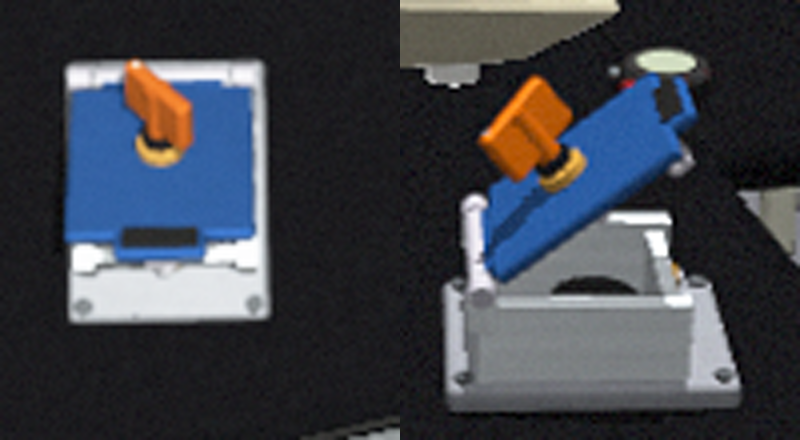

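The crops show the black tab pad at about (295,264) in the top view and (373,240) in the side view. The fixture is at about (0.526, -0.0045) with a yaw of about 0.03. I'll turn square to the clamp, close the fingers and move in front of it.

Careful with the scale: shifts go in shares of 50 mm and turns go in shares of pi/2 rad. That gives: -0.0442 m is -0.884, 0.0165 m is 0.33, 0.138 rad / 1.5708 = 0.0879.

```bash
python3 inch.py '[0, 0, 0, 0, 0.0879, 0, 0, 0, 0, 0.0879, 0, 0, 0, 0, 0.0879, 0, 0.33, -0.884, -0.04, 0, 0, 0.33, -0.884, -0.04, 0, 0, 0.33, -0.884, -0.04, 0, 0, 0.33, -0.884, -0.04, 0, 0, 0.33, -0.884, -0.04, 0, 0, 0.33, -0.884, -0.04, 0, 0, 0.33, -0.884, -0.04, 0, 0, 0.33, -0.884, -0.04, 0, 0, 0.33, -0.884, -0.04, 0, 0, 0.33, -0.884, -0.04, 0, 0, 0.33, -0.884, -0.04, 0, 0, 0.33, -0.884, -0.04, 0, 0, 0, 0, 0, 0, 0, 0, 0, 0, 0]' 20
python3 - <<'E'
from h import *
np.set_printoptions(precision=4,suppress=True)
c=cam("wrist");save(c,"w1.png");print("cam",-c["R"].T@c["t"],c["R"][2])
s=robot.read_state();print(s["t"],s["tool_pos"],s["orientation"],s["force"],s["q"],s["opening"])
R=cv2.Rodrigues(np.array(s["orientation"]))[0];print(R)
E
```

```text
t: 1.9
tool_pos: [0.4397, -0.0043, 0.2645]
orientation: [3.141, 0.054, -0.001]
force: [-0.1, -1.1, -1.1]
opening: 0.0005
gripper_force: 0.0
cam [ 0.5209 -0.0012  0.4089] [-0.2919 -0.0105 -0.9564]
1.95 [ 0.4396 -0.0054  0.2644] [ 3.1408  0.0503 -0.0009] [ 0.4254 -0.8611 -0.3621] [-0.1286 -0.3253  1.8715 -0.0005  1.5959  1.4101] 0.00048774477791354334
[[ 0.9995  0.032  -0.0005]
 [ 0.032  -0.9995 -0.0004]
 [-0.0006  0.0004 -1.    ]]
```

View pics/w1.png

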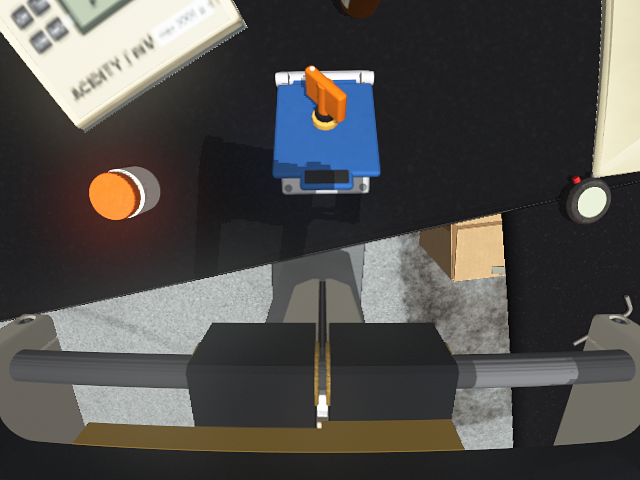

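The wrist view shows the tab pad at (327,178), the wing at (326,95) with its white dot at (310,69), and the hinge pin ends at (281,77) and (368,77).

```bash
python3 - <<'E'
from h import *
np.set_printoptions(precision=4,suppress=True)
a=cam("top");b=cam("side");c=cam("wrist")
def pad(c,x,y,w,h):
    m=mask(c,(0,0,0),(179,110,60));z=np.zeros_like(m);z[y:y+h,x:x+w]=m[y:y+h,x:x+w];return sorted(blobs(z,10))[-2:]
for n,cc,r in(("t",a,(281,258,30,11)),("s",b,(366,233,15,16)),("w",c,(304,168,46,19))): print(n,pad(cc,*r))
pa,pb,pc=(295,264.3),(373,240),(327,178)
for q in((a,pa,b,pb),(b,pb,c,pc),(a,pa,c,pc)): print(tri(*q))
# cover front corners & hinge
print("hinge ends", onz(c,(281,77),.058),onz(c,(368,77),.058))
for th in(.6,.7,.8): print(th,.578-.113*np.cos(th)+.007*np.sin(th),.058+.113*np.sin(th)+.007*np.cos(th))
E
```

```text
t []
s [(21, [378.3, 235.4], [375, 233, 6, 7]), (46, [371.4, 239.0], [369, 234, 6, 11])]
w [(507, [323.8, 175.8], [304, 170, 41, 13])]
(array([ 0.491 , -0.0065,  0.1342]), np.float64(0.0020759180891549585))
(array([ 0.4896, -0.009 ,  0.133 ]), np.float64(0.00012135063535600954))
(array([ 0.4911, -0.0079,  0.1487]), np.float64(0.0015814627544924794))
hinge ends [0.5775 0.0375 0.058 ] [ 0.58   -0.0469  0.058 ]
0.6 0.4886895728289715 0.12758194879800674
0.7 0.4960823566475166 0.1361504939688505
0.8 0.5042936344800669 0.14393818523707622
```

```bash
python3 inch.py '[0, 0.54, 0.034, 0, 0, 0, 0.526, 0.032, 0, 0, 0, 0, 0, 0.9, 0, 0, 0, 0, 0.8, 0, 0, 0, 0, 0.2, 0, 0, 0, 0, 0.2, 0, 0, 0, 0, 0, 0]'
python3 inch.py '[0, -0.06, 0, 0.1, 0, 0, -0.06, 0, 0.1, 0, 0, -0.06, 0, 0.1, 0, 0, -0.04, 0, 0.1, 0, 0, -0.04, 0, 0.1, 0, 0, -0.04, 0, 0.1, 0, 0, -0.04, 0, 0.1, 0, 0, -0.04, 0, 0.1, 0, 0, -0.02, 0, 0.1, 0, 0, -0.02, 0, 0.1, 0, 0, 0, 0, 0, 0]'
```

```text
t: 2.8
tool_pos: [0.4931, -0.0077, 0.1599]
orientation: [3.141, 0.047, -0.0]
force: [-0.5, -0.8, 0.3]
opening: 0.0005
gripper_force: 0.0
t: 3.9
tool_pos: [0.4717, -0.0076, 0.1087]
orientation: [-3.141, -0.048, 0.001]
force: [0.1, -0.5, 1.1]
opening: 0.0008
gripper_force: 0.7
```

```bash
python3 inch.py '[0, -0.02, 0, 0.08, 0, 0, -0.02, 0, 0.08, 0, 0, -0.02, 0, 0.08, 0, 0, 0, 0, 0.08, 0, 0, 0, 0, 0.06, 0, 0, 0, 0, 0.04, 0, 0, 0, 0, 0, 0]'
python3 - <<'E'
from h import *
save(cam("wrist"),"w2.png")
b=cam("side");im=b["image"][215:325,305:405,::-1];cv2.imwrite("pics/s2.png",cv2.resize(im,None,fx=4,fy=4,interpolation=2));print(robot.read_state()["force"],robot.read_state()["tool_pos"])
E
```

```text
t: 4.6
tool_pos: [0.4686, -0.0076, 0.0878]
orientation: [-3.141, -0.048, 0.002]
force: [1.0, -0.7, 0.2]
opening: 0.0003
gripper_force: 0.0
[-0.96797234  0.08522802  0.04917911] [ 0.46885683 -0.00769476  0.08824447]
```

View pics/s2.png

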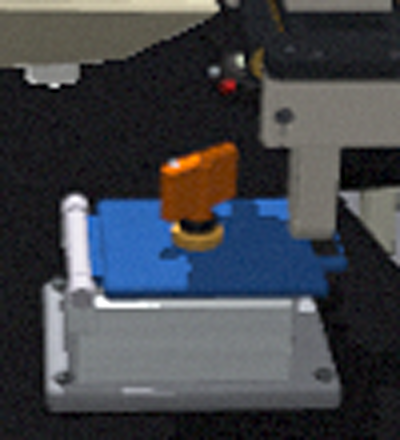

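The cover looks level, with the wing upright at about (198,180) in the crop. I'll press a little more to confirm, then raise the arm to view the wing.

In the tool's units: 0.002 m is 0.04.

```bash
python3 inch.py '[0, 0, 0, 0.04, 0, 0, 0, 0, 0.04, 0, 0, 0, 0, 0, 0]'
python3 inch.py '[0, 0, 0, -0.6, 0, 0.05, 0, 0, -0.9, 0, 0.05, 0, 0, -0.9, 0, 0.05, 0, 0, -0.6, 0, 0.05, -0.4, 0, -0.6, 0, 0.05, 0, 0, 0, 0, 0.05, 0, 0, 0, 0]'
python3 - <<'E'
from h import *
np.set_printoptions(precision=4,suppress=True)
a=cam("top");b=cam("side");c=cam("wrist");save(c,"w3.png")
i=c["image"][:,:,::-1];cv2.imwrite("pics/wing.png",cv2.resize(i[30:230,220:440],None,fx=2.7,fy=2.7,interpolation=2))
for cc in(a,b,c):
    print("or",blobs(mask(cc,(5,150,120),(17,255,255)),20)); 
s=robot.read_state();print(s["tool_pos"])
E
```

```text
t: 5.0
tool_pos: [0.4695, -0.0078, 0.0866]
orientation: [3.141, 0.049, 0.0]
force: [-9.8, 0.9, 20.6]
opening: 0.0003
gripper_force: 10.1
t: 5.7
tool_pos: [0.4496, -0.0085, 0.2653]
orientation: [3.141, 0.048, 0.004]
force: [-0.1, 0.9, -0.9]
opening: 0.0443
gripper_force: 0.0
or [(558, [179.1, 281.6], [166, 269, 27, 26])]
or [(37, [600.2, 134.5], [593, 133, 15, 4]), (39, [581.9, 136.5], [575, 135, 15, 4]), (87, [578.0, 156.1], [563, 153, 28, 6]), (65, [354.7, 254.4], [345, 250, 19, 9]), (62, [276.5, 263.3], [268, 260, 18, 7]), (743, [406.4, 353.6], [388, 341, 37, 29])]
or [(352, [319.4, 147.8], [302, 127, 36, 42]), (1851, [110.5, 204.3], [86, 181, 51, 48])]
[ 0.4487 -0.0083  0.263 ]
```

View pics/wing.png

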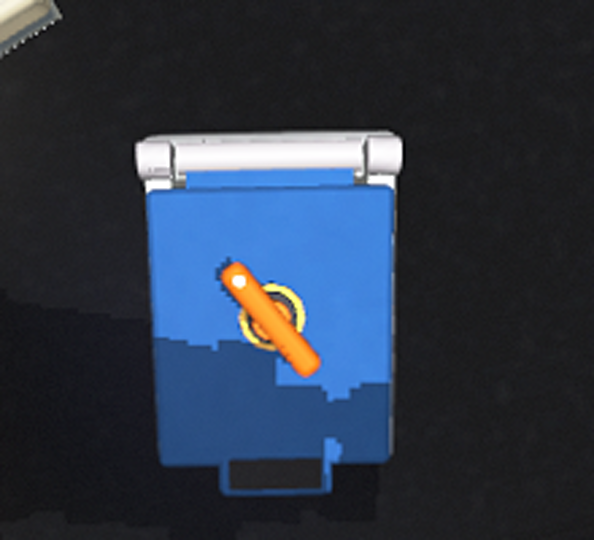

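The cover is shut: it took a 20 N press and stayed down after release. The wing's top runs from the white-dot end at (306.7,129.6) to (335.2,167.0) in full-frame pixels.

```bash
python3 - <<'E'
from h import *
np.set_printoptions(precision=4,suppress=True)
c=cam("wrist");b=cam("side");s=robot.read_state()
p,q=onz(c,(306.7,129.6),.107),onz(c,(335.2,167),.107);m=(p+q)/2
print(p,q,m,np.linalg.norm(p-q),"yaw",np.arctan2(*(p-q)[[1,0]]))
z=np.zeros((480,640),np.uint8);z[240:285,335:375]=255
print("side",blobs(mask(b,(3,120,60),(17,255,255))&z,20))
k=cv2.minAreaRect(max(cv2.findContours(mask(c,(5,150,100),(17,255,255))[100:180,290:350],0,2)[0],key=cv2.contourArea));print(k)
print("side proj of centre z.093/.107", proj(b,[m[0],m[1],.093]),proj(b,[m[0],m[1],.107]))
print("tri dot-end/top: ",tri(c,(320.9,148.3),b,(354.5,252.5)))
f=np.array([.5268,-.0062])-.004*np.array([1,.03]);print("expected",f)
R=cv2.Rodrigues(np.array(s["orientation"]))[0];print(np.arctan2(R[1,0],R[0,0]),R.T@(np.array([*m[:2],.104])-s["tool_pos"]),s["q"])
E
```

```text
[0.5366 0.0078 0.107 ] [ 0.5056 -0.018   0.107 ] [ 0.5211 -0.0051  0.107 ] 0.0403092438393527 yaw 0.6948904726367323
side [(294, [354.4, 260.1], [345, 250, 20, 21])]
((29.75, 47.75), (48.790367126464844, 14.142135620117188), 45.0)
side proj of centre z.093/.107 [355.1943 260.3321] [355.4446 253.5205]
tri dot-end/top:  (array([ 0.5221, -0.0049,  0.1092]), np.float64(0.001563246002339184))
expected [ 0.5228 -0.0063]
0.030819677532749556 [ 0.0729 -0.0009  0.1589] [-0.1328 -0.2957  1.8503  0.      1.5897  1.4072]
```

In the tool's units: 0.04 m is 0.8, 0.037 m is 0.74, -0.132 rad / 1.5708 = -0.084.

```bash
python3 inch.py '[0.045, 0.74, -0.004, 0, 0, 0.045, 0.728, -0.006, 0, 0, 0.045, 0, 0, 0, -0.084, 0.045, 0, 0, 0.4, -0.084, 0.045, 0, 0, 0.4, -0.084, 0.045, 0, 0, 0.4, -0.084, 0.045, 0, 0, 0.4, -0.084, 0.045, 0, 0, 0.8, 0, 0.045, 0, 0, 0.4, 0, 0.045, 0, 0, 0, 0, 0.045, 0, 0, 0, 0]'
python3 - <<'E'
from h import *
np.set_printoptions(precision=4,suppress=True)
c=cam("wrist");save(c,"w4.png")
i=c["image"][:,:,::-1];cv2.imwrite("pics/w4c.png",cv2.resize(i[100:460,120:520],None,fx=1.6,fy=1.6))
s=robot.read_state();R=cv2.Rodrigues(np.array(s["orientation"]))[0];print(np.arctan2(R[1,0],R[0,0]),s["tool_pos"],s["force"])
print("wing in tool",R.T@(np.array([.522,-.0055,.093])-s["tool_pos"]))
E
```

```text
t: 7.05
tool_pos: [0.5222, -0.0056, 0.1243]
orientation: [-2.955, -1.063, 0.002]
force: [0.4, 0.4, 1.0]
opening: 0.0452
gripper_force: 0.0
0.6908063509684064 [ 0.5231 -0.0057  0.1255] [ 0.5699 -0.0107  1.077 ]
wing in tool [-0.0007 -0.0008  0.0325]
```

View pics/w4c.png

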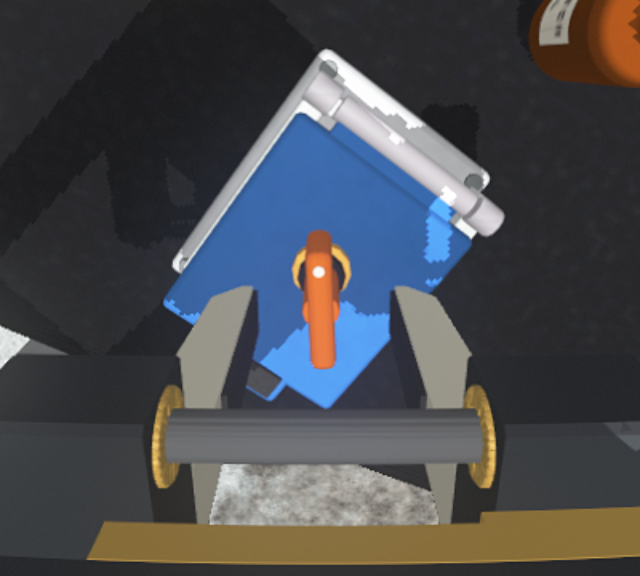

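The wing at (320,300) in the crop is centred between the fingers and parallel to them. Next I descend and grip.

In the tool's units: 0.011 m is 0.22, 0.009 m is 0.18.

```bash
python3 inch.py '[0.045, 0, 0, 0.22, 0, 0.045, 0, 0, 0.18, 0, 0.045, 0, 0, 0, 0, 0, 0, 0, 0, 0, 0, 0, 0, 0, 0, 0, 0, 0, 0, 0, 0, 0, 0, 0, 0, 0, 0, 0, 0, 0, 0, 0, 0, 0, 0]' 20
python3 - <<'E'
from h import *
s=robot.read_state();R=cv2.Rodrigues(np.array(s["orientation"]))[0];print(np.arctan2(R[1,0],R[0,0]),s["tool_pos"],s["force"],s["wrist_torque"],s["opening"],s["q"][5])
E
```

```text
t: 8.0
tool_pos: [0.522, -0.0046, 0.1048]
orientation: [-2.954, -1.063, 0.001]
force: [-4.0, 6.8, 4.4]
opening: 0.0088
gripper_force: 20.0
0.6910006251134486 [ 0.52197225 -0.004588    0.10482268] [-3.97209398  6.79940396  4.39296231] [0.9109169  0.65476791 0.00180609] 0.008825513960208593 0.7710957401509864
```

In the tool's units: -0.0013 m is -0.026, 0.1 rad / 1.5708 = 0.0637.

```bash
cat > st.py <<'E'
from h import *
s=robot.read_state();R=cv2.Rodrigues(np.array(s["orientation"]))[0];print("yaw",np.arctan2(R[1,0],R[0,0]).round(4),"tq",np.round(s["wrist_torque"],3),"q6",s["q"][5], s["joint_torque"][5])
E
python3 inch.py '[0, 0, -0.026, 0, 0, 0, 0, 0, 0, 0, 0, 0, 0, 0, 0.0382, 0, 0, 0, 0, 0.0637, 0, 0, 0, 0, 0.0637, 0, 0, 0, 0, 0.0637, 0, 0, 0, 0, 0.0637, 0, 0, 0, 0, 0.0637, 0, 0, 0, 0, 0.0637, 0, 0, 0, 0, 0.0637, 0, 0, 0, 0, 0.0637, 0, 0, 0, 0, 0.0637, 0, 0, 0, 0, 0.0637, 0, 0, 0, 0, 0.0637, 0, 0, 0, 0, 0.0382, 0, 0, 0, 0, 0]'; python3 st.py
```

```text
t: 9.6
tool_pos: [0.5219, -0.0045, 0.1049]
orientation: [-3.032, 0.823, -0.001]
force: [-0.4, 1.8, 2.7]
opening: 0.0089
gripper_force: 20.0
yaw -0.5301 tq [ 0.198  0.084 -0.032] q6 1.9937553048894152 1.1748656630516052
```

In the tool's units: 0.05 rad / 1.5708 = 0.0318.

```bash
for i in 1; do python3 inch.py '[0, 0, 0, 0, 0.0318, 0, 0, 0, 0, 0.0318, 0, 0, 0, 0, 0.0318, 0, 0, 0, 0, 0]'; python3 st.py; python3 inch.py '[0, 0, 0, 0, 0.0191, 0, 0, 0, 0, 0.0191, 0, 0, 0, 0, 0]'; python3 st.py; done
```

```text
t: 10.0
tool_pos: [0.5219, -0.0045, 0.1049]
orientation: [-2.962, 1.045, -0.001]
force: [-0.9, 1.2, 3.3]
opening: 0.009
gripper_force: 20.0
yaw -0.6782 tq [ 0.26   0.099 -0.022] q6 2.1419144931538554 0.8959331922233105
t: 10.3
tool_pos: [0.5219, -0.0045, 0.1049]
orientation: [-2.93, 1.132, -0.001]
force: [-0.5, 4.1, 2.9]
opening: 0.0087
gripper_force: 20.0
yaw -0.7371 tq [ 0.784  0.044 -0.037] q6 2.2007832652567374 0.5633587203919888
```

In the tool's units: 0.02 rad / 1.5708 = 0.0127.

```bash
python3 inch.py '[0, 0, 0, 0, 0.0127, 0, 0, 0, 0, 0]' >/dev/null; python3 st.py;  python3 inch.py '[0, 0, 0, 0, 0.0127, 0, 0, 0, 0, 0]'|grep force; python3 st.py;python3 inch.py '[0, 0, 0, 0, 0.0127, 0, 0, 0, 0, 0]'|grep force; python3 st.py
```

```text
yaw -0.7585 tq [0.372 0.044 0.33 ] q6 2.2222771054600154 0.5244524404406548
force: [-0.7, 4.5, 4.8]
gripper_force: 20.4
yaw -0.7795 tq [0.94  0.156 0.362] q6 2.2432722235950795 0.6254663877189159
force: [-0.9, 3.2, 5.3]
gripper_force: 20.8
yaw -0.8 tq [0.636 0.038 0.38 ] q6 2.2636815829975725 0.737841222435236
```

The stop was met at a yaw of about -0.757, where the torque jumped to +0.33 (expected about -0.755). Now I back off.

In the tool's units: -0.02 rad / 1.5708 = -0.0127.

```bash
python3 inch.py '[0, 0, 0, 0, -0.0127, 0, 0, 0, 0, -0.0127, 0, 0, 0, 0, 0]'|grep force; python3 st.py; python3 inch.py '[0, 0, 0, 0, -0.0382, 0, 0, 0, 0, -0.0637, 0, 0, 0, 0, -0.0637, 0, 0, 0, 0, -0.0637, 0, 0, 0, 0, -0.0637, 0, 0, 0, 0, -0.0637, 0, 0, 0, 0, -0.0637, 0, 0, 0, 0, -0.0637, 0, 0, 0, 0, -0.0637, 0, 0, 0, 0, -0.0637, 0, 0, 0, 0, -0.0637, 0, 0, 0, 0, -0.0637, 0, 0, 0, 0, -0.0637, 0, 0, 0, 0, -0.0637, 0, 0, 0, 0, -0.0637, 0, 0, 0, 0, -0.0382, 0, 0, 0, 0, -0.0127, 0, 0, 0, 0, 0]'
python3 st.py
python3 - <<'E'
from h import *
c=cam("wrist")
i=c["image"][:,:,::-1];cv2.imwrite("pics/w5c.png",cv2.resize(i[130:430,170:470],None,fx=2,fy=2,interpolation=2))
E
```

```text
force: [-0.5, 3.7, 5.0]
gripper_force: 20.1
yaw -0.7586 tq [0.936 0.036 0.259] q6 2.222245156035571 -0.09899303549900651
t: 13.0
tool_pos: [0.5219, -0.0045, 0.1048]
orientation: [-2.905, -1.196, -0.001]
force: [1.5, 3.7, 5.6]
opening: 0.0088
gripper_force: 20.0
yaw 0.7811 tq [ 0.571 -0.031 -0.015] q6 0.6824066878563587 -0.3894140012562275
```

View pics/w5c.png

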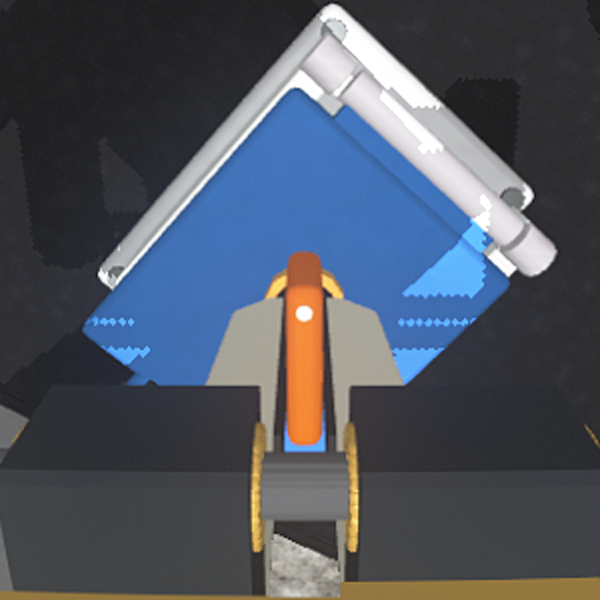

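The bar lies parallel to the pads, at (304,350) in the crop, so it did not slip. I'll turn the last 0.04 rad, then check the bar's angle against the hinge.

In the tool's units: -0.02 rad / 1.5708 = -0.0127.

```bash
python3 inch.py '[0, 0, 0, 0, -0.0127, 0, 0, 0, 0, -0.0127, 0, 0, 0, 0, 0, 0, 0, 0, 0, 0, 0, 0, 0, 0, 0]' ; python3 st.py
python3 - <<'E'
from h import *
c=cam("wrist");a=cam("top");b=cam("side")
i=c["image"];cv2.imwrite("pics/w6c.png",cv2.resize(i[130:430,170:470,::-1],None,fx=2,fy=2,interpolation=2))
z=np.zeros((480,640),np.uint8);z[255:356,300:336]=255
m=mask(c,(3,140,60),(17,255,255))&z
ys=[(y,np.nonzero(m[y])[0]) for y in range(285,345,4)]
e=[(y,x.min()+.0,x.max()+.0) for y,x in ys if len(x)>8]; print(e)
# axis of top face on z=.107
p=np.array([onz(c,((l+r)/2,y),.107)[:2] for y,l,r in e]);v=np.linalg.svd(p-p.mean(0))[2][0];v*=np.sign(v[0]);by=np.arctan2(v[1],v[0]);print("bar yaw",by)
print("jar",blobs(mask(a,(5,150,120),(20,255,255)),50),"bottle/side",blobs(mask(b,(5,150,120),(20,255,255)),60))
E
```

```text
t: 13.55
tool_pos: [0.5218, -0.0045, 0.1048]
orientation: [-2.881, -1.253, -0.001]
force: [0.1, 1.6, 4.3]
opening: 0.0087
gripper_force: 20.0
yaw 0.8204 tq [ 0.406 -0.051  0.079] q6 0.6431918940122935 0.025096635217778385
[(285, np.float64(313.0), np.float64(331.0)), (289, np.float64(313.0), np.float64(331.0)), (293, np.float64(313.0), np.float64(331.0)), (297, np.float64(313.0), np.float64(331.0)), (301, np.float64(313.0), np.float64(331.0)), (305, np.float64(313.0), np.float64(331.0)), (309, np.float64(313.0), np.float64(331.0)), (313, np.float64(313.0), np.float64(331.0)), (317, np.float64(313.0), np.float64(331.0)), (321, np.float64(313.0), np.float64(331.0)), (325, np.float64(313.0), np.float64(331.0)), (329, np.float64(313.0), np.float64(331.0)), (333, np.float64(313.0), np.float64(330.0)), (337, np.float64(314.0), np.float64(330.0)), (341, np.float64(314.0), np.float64(330.0))]
bar yaw 0.8188954944016413
jar [(557, [179.1, 281.6], [166, 269, 27, 26])] bottle/side [(89, [578.2, 156.1], [563, 153, 28, 6]), (740, [406.3, 353.6], [388, 341, 37, 29])]
```

View pics/w6c.png

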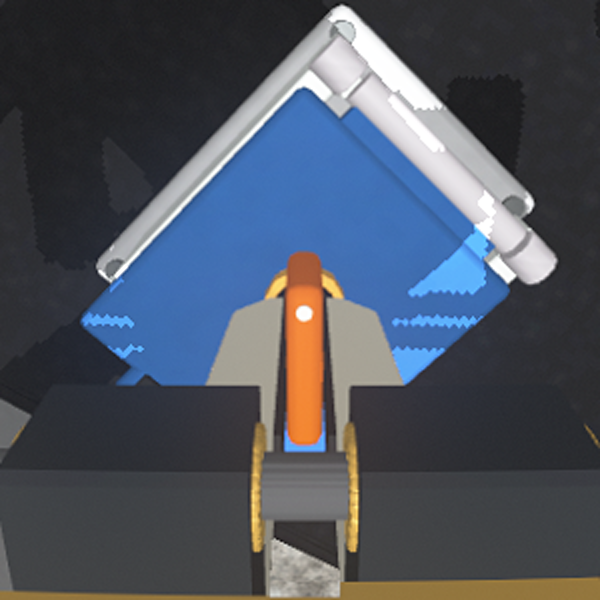

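The wing is gripped and square in the pads. The cover edges run (211,289)-(321,174) and (321,174)-(425,275) in full-frame pixels. I'll use these for a final angle check before handing in.

```bash
python3 - <<'E'
from h import *
c=cam("wrist");A,B,C=[onz(c,p,.063) for p in((211,289),(321.5,174),(425,275))]
u=B-A;w=B-C;print("side edge yaw",np.arctan2(u[1],u[0]),np.linalg.norm(u),"rear edge yaw",np.arctan2(w[1],w[0])-np.pi/2,np.linalg.norm(w))
E
```

```text
side edge yaw 0.04644762152358322 0.09738970926536511 rear edge yaw 0.05589169933888183 0.08708653102680386
```

```bash
python3 -c "
from plant import robot, camrig, close_job
print(close_job())"
```

```text
the job is handed in; nothing more can be done
None
```

I pressed the cover shut and it stayed down, seated the thumbscrew against its stop, and backed it off a quarter turn (to within about 0.02 rad). I handed the job in with the wing still gripped; the jar had not moved in the last pictures, and I never went near the bottle or stopwatch but did not check them again.

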